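# Clamp the amber vial in the shaker

### The arm

A 6-joint arm with a two-finger parallel gripper is mounted at the origin on the work surface. World frame = base frame: x ahead of the robot, y to its left, z up, the work surface at z = 0. Lengths are in m, angles in rad, forces in N, time in s.
With the tool pointing down it reaches from about 0.25 to 0.725 m from the base axis. Payload 4 kg.
Tool frame: the origin (TCP) lies on the front face of the gripper's body, between the roots of the fingers; the fingertips stand 73 mm ahead of it and the grasp point (between the pads) lies 54 mm ahead of it; z points along the fingers, y is the line along which they close (so a half turn about z gives the same grasp; the last joint's range is limited). The gripper opens to 85 mm and grips with 20 to 120 N. Pads are 22 mm wide; open, the fingers measure 114 mm over their backs; the gripper's body (76 mm by 85 mm) begins 54 mm behind the grasp point. The pads swing forward as they close: fully open they stand 13 mm farther back than shut.
Start: joints at [1.188, 0.241, 0.005, 1.335, 0, 1.571], TCP at [0.187, 0.464, 0.304] pointing down, gripper open.
Joint ranges: [-2.72, 2.72], [-1.05, 1.87], [-1.09, 1.28], [-1.99, 2.15], [-1.42, 1.44], [-3.14, 3.14]. Speed limits (rad/s): [2.79, 2.79, 3.14, 3.14, 3.14, 3.14].

### API

Orientations are given as a unit quaternion [x, y, z, w].
In Python, from workcell import bot gives the robot as it stands. The module is installed in compiled form; this text tells all that it offers.
- The arm moves only by the tool step_arm, never from a script. Its argument "rows" is a list of rows, each a list of 2 entries, a list of its own where there are three numbers: the shift along the tool's x, y, z in mm, then the turn about the tool's z in degrees. A call has 1 to 12 rows; each row is the pose to reach, as a shift and turn from the pose commanded when the call began, along the tool's axes at that moment; what a row does not reach only later rows make up. A row lasts 1/8 s, in which the tool goes at most 62.5 mm and 10.7 degrees, less where a joint would pass 70% of its speed; a pose out of reach is approached as far as the arm can. A call with a gripper value outside its range is refused whole. "claw" is the gripper's target within -1 to 1 (shut at 1, half-way at 0, fully open at -1), set as the call begins (left out, the last holds). The fingers move at their own pace and stop on an object; the grip force is fixed at half the most. Time passes only in rows, so rows that repeat a pose let the fingers close. It gives the time, the measured TCP pose, the force, the opening and the grip force at its end, in the units of the state.
- bot.get_obs(): the state, without advancing time (a new reading comes with each control period).
- bot.camera(name): name is "scene" or "top"; returns (picture, depth): 480x640x3 uint8, red, green, blue; 480x640 float32, m along the optical axis (not along the pixel's ray), 0 where there is no reading.
- bot.camera_params(name): a dict with "fx", "fy", "cx", "cy" (pixels), "pose" (4x4, takes a point from camera to world coordinates). Camera axes: x right, y up, looking along -z (the intrinsics and any distortion apply to the point x, -y, -z); pixel columns grow to the right and rows downward; lengths in m; the calibration is good to about 2 mm. A picture is of the moment at which its call begins. camera_params takes no time and is no camera call.
- bot.job_done(): hands the job in; it is judged then, once.
Trained networks look in the newest picture that a camera, given by its name, has taken for a name from the list of things; names that differ only in an ending like _2 or _b are one class to them, and where a whole thing is asked for, a point or a joint stands for the part that bears it (a point fixed in the world has none). Each returns a list of dicts, best first, with "score" (0 to 1); they miss things now and then, are a little off and sometimes report something else, mostly with a low value. They report only what shows in the picture. A call takes as long as a camera call. They do not tell look-alikes from the thing itself.
- bot.trace(target, camera): "pixels" (480x640 bool, what is visible of it) and "uv" ([column, row] in pixels, amid what is visible of it).
The state is a dict: "clock": time; "joint_pos": joint angles; "joint_vel": joint speeds; "tau": joint torques, N m; "eef_pos": TCP position; "tool_rot": TCP orientation; "ft_force": force on the tool from outside, world axes, zero at the start; "ft_torque": the same for the moment, N m; "grip_width": finger opening in m; "grasp_force": force on a finger pad.
Only numpy, scipy, OpenCV 4.12 (cv2) and the standard library are available. Lean on these libraries where they do the work, as an engineer would, in place of code of your own. Each camera call takes 0.05 s, during which the arm holds its last target. There are 200 camera calls.

### The job

Take the amber vial from the rack and stand it gently, fully down, in the nest of the shaker's clamp. Then flip the red cam lever over clockwise until you feel it snap past centre and it holds the vial clamped by itself; do not force the lever against its stop, and leave everything else where it is.

Things in the scene. Friction and masses are not known exactly. Their poses are not given: they have to be found in the camera images.
- vial_mid (a point): centre (31 mm above the underside) of the amber glass vial with white cap: body 28 mm diameter, foot slightly bevelled, 62 mm tall in all; the cap is 24.4 mm diameter and takes the top 15 mm; 20 to 45 g; z axis up through the cap. It stands upright in one of the four holes of the white rack
- vial: the same amber vial; origin at the centre of its underside, z up
- rack: white plastic vial rack, fixed, 190 mm (its x) by 56 mm (its y) by 26 mm high, one row of four holes along its x, 45 mm apart, 31 mm wide and 16 mm deep, a vial in each; origin at the centre of its underside. Fingers fit best closing across the row (along the rack's y)
- shaker: small white orbital shaker, fixed, 220 mm (its x) by 250 mm (its y), aluminium deck 80 mm above the table; origin at the centre of its underside; display on its -x side. On the deck, in line from +y to -y: steel V anvil (to 30 mm above the deck), nest, sliding jaw with blue pad (to 25 mm above the deck), cam tower with the red lever
- nest (a point): point on the deck at the centre of the nest, where the centre of the vial's underside goes; axes as the shaker's. The nest is a steel plate 8 mm high with a 32 mm round hole down to the deck. With the lever open the vial has 1 to 2 mm play; clamping pushes it about 1.5 mm towards the anvil (+y)
- pivot (a point): on the lever's vertical hinge axis, 76 mm from the nest on the shaker's -y side, at the mid height of the lever (41 mm above the deck); axes as the shaker's
- lever_grip (a point): centre of the red grip of the cam lever, 89 mm out from the hinge axis. Grip 14 mm wide, 52 mm long, 16 mm high, its underside 33 mm above the deck, free all round. The lever swings level about a vertical axis: it starts pointing roughly to the shaker's +x (0.55 rad one way to 0.95 rad clockwise of it) and closes clockwise seen from above, past -y, by 2.6 to 3.2 rad, to point roughly (within 0.5 rad) to the shaker's -x
- pad: blue sprung pad of the clamp jaw, 26 x 8 x 14 mm, origin at its centre, 16 mm above the deck; the lever moves it along the shaker's +y by up to 16 mm on to the vial; clamped, it presses with about 12 to 22 N
- lever: the cam lever, 115 mm long; origin on the hinge axis, +x along it to the grip. Easy at first, then it resists, up to 6 to 14 N at the grip, to dead centre, about 0.13 rad before the shaker's -x; just past it, it snaps on by itself to a hard stop. Let go short of it, it swings back. Its clocking on the hub differs by up to 0.45 rad either way, so feel for the push force falling to nothing. Over 22 N damages it
- clear1: a clear glass vial with black cap, same size as the amber one, standing in the rack; body origin is the centre of its underside; leave it alone
- clear2: a clear glass vial with black cap, same size as the amber one, standing in the rack; body origin is the centre of its underside; leave it alone
- clear3: a clear glass vial with black cap, same size as the amber one, standing in the rack; body origin is the centre of its underside; leave it alone
- bigbottle: large amber reagent bottle, 94 mm diameter, 200 mm tall, origin at the centre of its underside; leave it alone
- beaker: glass beaker, 70 mm diameter, 85 mm tall, origin at the centre of its underside; leave it alone
- cap: spare black vial cap lying on the table, 24 mm diameter, 14 mm high; leave it alone
- tipbox: orange pipette tip box 75 x 110 x 50 mm, origin at the centre of its underside; leave it alone
There are look-alikes about, which are no part of the job. Leave any yellow look-alike of the vial alone.

How it is judged:
By the outcome, as a careful person would: the job done as asked, in the order asked, and still so for the second after the job is handed in, with the robot touching nothing.
It also fails if it takes over 70 s, if anything falls off the work surface, if the arm or the gripper's body presses on something with over 40 N, if the wrist force passes 120 N, or if a joint passes its speed limit or range.

## Working session

There is one attempt and no reset: what is moved stays moved. The work goes in short steps, Python scripts to look and compute and a tool call to move; the robot and the scene stay as the last step left them, time stands still between calls to the robot, and variables do not carry over. Pictures are saved under pics/ and viewed, at most 10 in all, crops included, and the job is handed in when it is done.

Besides the shell and the picture viewer there is one more tool, called after "Call:" as name(argument=value, ...) on one line, values as JSON. step_arm: Moves the arm, as the interface text tells. Its arguments: {"type":"object","properties":{"rows":{"type":"array"},"claw":{"type":"number"}},"required":["rows"]}

```bash
mkdir -p pics; cat > h.py <<'E'
import numpy as np, cv2
from workcell import bot
def pts(cam, depth, mask=None):
    p=bot.camera_params(cam); v,u=np.nonzero((depth>0) if mask is None else (mask&(depth>0)))
    d=depth[v,u]; x=(u-p['cx'])/p['fx']*d; y=-(v-p['cy'])/p['fy']*d
    P=np.c_[x,y,-d,np.ones_like(d)]@np.array(p['pose']).T
    return P[:,:3],u,v
E
python3 - <<'E'
from h import *
ims=[]
for c in('scene','top'):
    im,d=bot.camera(c); np.save(f'{c}_d.npy',d); np.save(f'{c}_i.npy',im)
    cv2.imwrite(f'pics/{c}1.png',im[:,:,::-1])
    p=bot.camera_params(c); print(c,{k:np.round(v,3).tolist() for k,v in p.items()})
    for n in('vial','rack','shaker','nest','pivot','lever_grip','lever','pad'):
        try: r=bot.trace(n,c)
        except Exception as e: print(n,e);continue
        for q in r[:3]:
            P,u,v=pts(c,d,q['pixels'])
            print(n,round(q['score'],2),np.round(q['uv']),len(P),np.round(np.median(P,0),3) if len(P) else '',np.round(P.min(0),3) if len(P) else '',np.round(P.max(0),3) if len(P) else '')
o=bot.get_obs();print(o)
E
```

```text
scene {'fx': 623.569, 'fy': 623.569, 'cx': 318.531, 'cy': 242.368, 'pose': [[0.406, -0.587, 0.701, 1.318], [0.914, 0.271, -0.302, -0.217], [-0.013, 0.763, 0.646, 0.818], [0.0, 0.0, 0.0, 1.0]]}
vial 0.81 [424. 258.] 440 [0.596 0.313 0.038] [ 0.531  0.303 -0.003] [0.604 0.344 0.063]
vial 0.6 [319. 252.] 411 [0.501 0.136 0.036] [ 0.48   0.125 -0.004] [0.51  0.153 0.065]
vial 0.58 [362. 246.] 324 [0.536 0.217 0.054] [0.496 0.207 0.019] [0.571 0.236 0.074]
rack 0.88 [371. 282.] 1488 [0.598 0.201 0.023] [ 0.427  0.185 -0.005] [0.65  0.261 0.031]
shaker 0.56 [198. 313.] 17237 [ 0.604 -0.117  0.078] [ 0.353 -0.235 -0.006] [0.669 0.021 0.135]
nest 0.92 [199. 309.] 17278 [ 0.605 -0.118  0.078] [ 0.351 -0.236 -0.005] [0.669 0.041 0.135]
pivot 0.97 [203. 315.] 17147 [ 0.605 -0.117  0.078] [ 0.351 -0.234 -0.006] [0.669 0.04  0.135]
lever_grip 0.61 [209. 301.] 464 [ 0.626 -0.104  0.126] [ 0.569 -0.123  0.113] [ 0.665 -0.086  0.131]
lever_grip 0.59 [337. 369.] 2479 [0.78  0.041 0.054] [ 0.701  0.006 -0.004] [0.812 0.11  0.088]
lever_grip 0.54 [357. 231.] 301 [0.491 0.221 0.056] [ 0.389  0.211 -0.00
[... 1418 characters left out ...]
9, 'joint_pos': array([1.18801029e+00, 2.40552901e-01, 5.01592443e-03, 1.33519782e+00,
       1.25761620e-06, 1.57080690e+00]), 'joint_vel': array([-2.30830906e-04, -9.41509153e-04,  1.44611487e-03, -4.98973452e-04,
       -3.26557320e-05, -9.25768982e-04]), 'tau': array([-1.07595949e-04, -3.72194731e+01,  2.52693665e+01,  1.10303969e-03,
       -9.71079839e-05, -1.00344505e-05]), 'eef_pos': array([0.18675443, 0.46381774, 0.3039361 ]), 'tool_rot': array([1.90231853e-01, 9.81739192e-01, 3.03251192e-05, 5.23527047e-06]), 'ft_force': array([ 0.08798317, -0.43591221,  0.07306833]), 'ft_torque': array([-0.00071634,  0.01079229,  0.00159464]), 'grasp_force': 0.0, 'grip_width': 0.08500243100911577}
```

View pics/scene1.png

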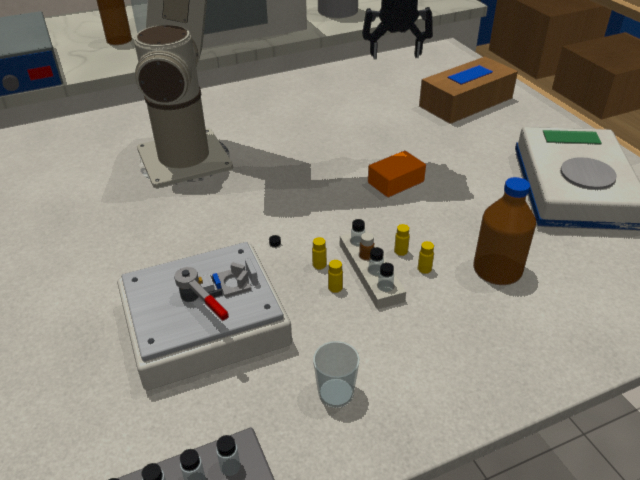

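View pics/top1.png

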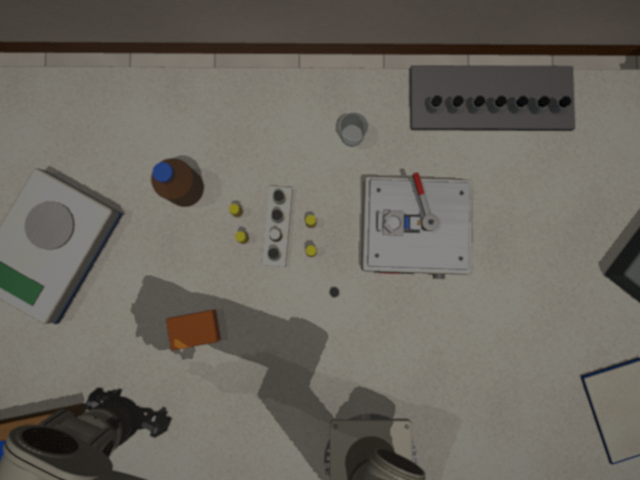

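```bash
python3 - <<'E'
from h import *
for c in('top','scene'):
    im=np.load(f'{c}_i.npy');d=np.load(f'{c}_d.npy')
    P,u,v=pts(c,d); 
    def rect(m):
        r=cv2.minAreaRect(P[m][:,:2].astype(np.float32)*1000); return np.round(r[0],1),np.round(r[1],1),round(r[2],2)
    m=(abs(P[:,0]-.55)<.15)&(abs(P[:,1]+.105)<.15)&(abs(P[:,2]-.08)<.006); print(c,'deck',rect(m),np.median(P[m][:,2]))
    # rack top
    m=(abs(P[:,0]-.55)<.12)&(abs(P[:,1]-.222)<.05)&(abs(P[:,2]-.026)<.005);print('rack',rect(m),np.median(P[m][:,2]))
    # vial tops in rack
    m=(abs(P[:,0]-.55)<.12)&(abs(P[:,1]-.222)<.03)&(P[:,2]>.066);print('tops',m.sum())
    img=np.zeros((480,640),np.uint8);img[v[m],u[m]]=1
    n,l,s,cen=cv2.connectedComponentsWithStats(img)
    for i in range(1,n):
        k=m&(l[v,u]==i)
        if k.sum()>8: print(k.sum(),np.round(cen[i]),np.round(P[k].mean(0),4),np.round((P[k].min(0)+P[k].max(0))/2,4),im[v[k],u[k]].mean(0).round())
    hsv=cv2.cvtColor(im,cv2.COLOR_RGB2HSV)[v,u]
    red=((hsv[:,0]<8)|(hsv[:,0]>172))&(hsv[:,1]>150)&(hsv[:,2]>80)&(abs(P[:,0]-.6)<.12)&(abs(P[:,1]+.1)<.07)&(abs(P[:,2]-.129)<.008)
    print('red',rect(red),np.median(P[red],0))
    m=(P[:,2]>.114)&(abs(P[:,0]-.55)<.12)&(abs(P[:,1]+.1)<.1);print('lever all',rect(m)); 
    m=(abs(P[:,2]-.110)<.004)&(abs(P[:,0]-.55)<.05)&(abs(P[:,1]+.03)<.05);print('anvil',m.sum(),rect(m) if m.sum()>3 else '')
    m=(abs(P[:,2]-.088)<.003)&(abs(P[:,0]-.55)<.05)&(abs(P[:,1]+.05)<.04);print('nest',m.sum(),rect(m))
    if c=='top': a=im[150:290,220:450]
    else: b=im[210:340,140:440]
cv2.imwrite('pics/crop.png',np.vstack([cv2.resize(a,(690,420),interpolation=2),])[:,:,::-1])
cv2.imwrite('pics/crop2.png',cv2.resize(b,(780,338),interpolation=2)[:,:,::-1])
E
```

```text
top deck (array([ 549.7, -105.4]), array([231.2, 200.4]), 88.26) 0.07977493027402383
rack (array([549.1, 222.9]), array([ 56.3, 190.1]), 85.24) 0.02575992039943631
tops 346
85 [277. 195.] [0.6157 0.2171 0.072 ] [0.6163 0.217  0.0724] [50. 49. 46.]
87 [276. 214.] [0.5712 0.2208 0.0716] [0.5711 0.221  0.0713] [51. 50. 46.]
84 [274. 233.] [0.5261 0.2247 0.0719] [0.526  0.2243 0.0731] [128. 126. 121.]
90 [272. 253.] [0.4817 0.228  0.0718] [0.4814 0.2281 0.071 ] [52. 51. 48.]
red (array([633.6, -95.7]), array([45. , 11.8]), 12.4) [ 0.6340239  -0.09564986  0.12831661]
lever all (array([577.6, -63.2]), array([133.5, 121.6]), 22.12)
anvil 116 (array([550.5, -38.6]), array([63. , 46.6]), 89.35)
nest 262 (array([550.2, -48.7]), array([83.5, 83.8]), 80.82)
scene deck (array([ 552.6, -106.8]), array([229.9, 204.9]), 88.25) 0.07873832255409186
rack (array([551.5, 220.8]), array([ 58.5, 194.1]), 85.91) 0.024535312402187703
tops 425
95 [358. 223.] [0.4858 0.2252 0.07  ] [0.4847 0.2259 0.0707] [30. 30. 29.]
100 [367. 237.] [0.5306 0.222  0.07  ] [0.5289 0.2225 0.0699] [157. 154. 139.]
110 [377. 252.] [0.5749 0.2185 0.0699] [0.5748 0.2191 0.0695] [26. 26. 26.]
119 [387. 268.] [0.6201 0.2145 0.07  ] [0.6182 0.215  0.0701] [24. 24. 25.]
red (array([637.8, -98. ]), array([51.3, 12.5]), 15.75) [ 0.63978098 -0.09841345  0.12711527]
lever all (array([ 598.3, -108.2]), array([134.4,  36.8]), 17.5)
anvil 107 (array([555.1, -26.7]), array([35.1, 41.6]), 89.03)
nest 392 (array([554.5, -49.2]), array([79.1, 60.2]), 88.54)
```

View pics/crop.png

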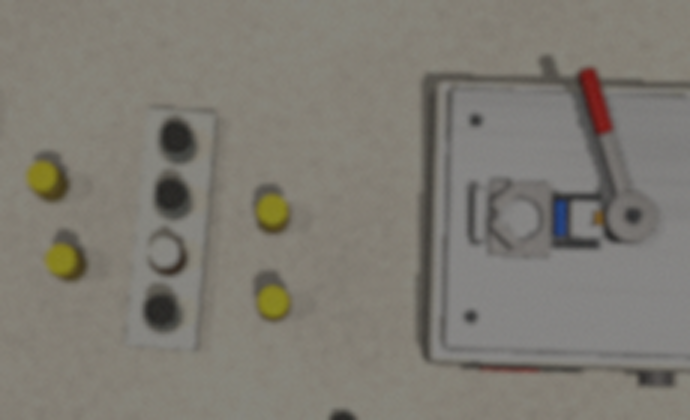

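View pics/crop2.png

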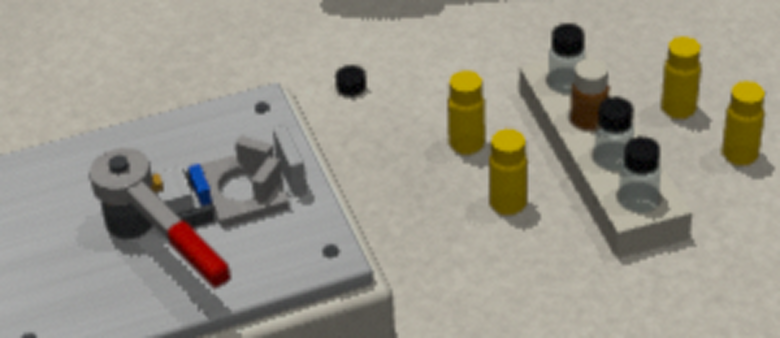

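Both pictures agree: the amber vial with the white cap is third in the rack from the +x end (top 274,233; scene 367,237). The empty nest is at top ≈(393,223), the lever hub at top ≈(431,222), and the red grip points to +x. The four yellow look-alikes stand around the rack.

Call:
step_arm(rows=[[[-50, -12, 10], -4], [[-105, -25, 20], -10], [[-160, -38, 35], -17.3], [[-215, -51, 45], -17.3], [[-270, -64, 55], -17.3], [[-325, -77, 65], -17.3], [[-375, -89, 75], -17.3], [[-406, -96, 84], -17.3], [[-406, -96, 84], -17.3], [[-406, -96, 84], -17.3]], claw=-0.1)

```text
clock: 2.15
eef_pos: [0.5271, 0.2232, 0.2198]
tool_rot: [0.04, 0.999, 0.0, -0.0]
ft_force: [-0.7, 0.6, 0.6]
grip_width: 0.0466
grasp_force: 0.0
```

```bash
python3 - <<'E'
from h import *
o=bot.get_obs()['eef_pos'];print(o)
for c in('top','scene'):
    im,d=bot.camera(c);P,u,v=pts(c,d)
    for lo,hi in((.14,.155),(.155,.17),(.17,.19),(.225,.26)):
        m=(abs(P[:,0]-o[0])<.09)&(abs(P[:,1]-o[1])<.09)&(P[:,2]>lo)&(P[:,2]<hi)
        if m.sum()<3: continue
        r=cv2.minAreaRect(P[m][:,:2].astype(np.float32)*1000);print(c,lo,m.sum(),np.round(r[0],1),np.round(r[1],1),round(r[2],1),np.round(P[m].min(0)*1000),np.round(P[m].max(0)*1000))
    if c=='scene':
        m=(abs(P[:,0]-o[0])<.09)&(abs(P[:,1]-o[1])<.09)&(P[:,2]>.10); print('lowest',np.sort(P[m][:,2])[:10])
        cv2.imwrite('pics/s2.png',cv2.resize(im[130:330,260:480],(660,600),interpolation=2)[:,:,::-1])
E
```

```text
[0.52714274 0.22324036 0.21982062]
top 0.225 108 [520.6 165.5] [19.3 25.2] 88.7 [508. 156. 229.] [533. 175. 258.]
scene 0.14 35 [528.7 222.3] [62.3 22.1] 86.0 [519. 191. 147.] [542. 253. 155.]
scene 0.155 140 [530.3 221.4] [26.1 74.9] 1.2 [517. 184. 155.] [543. 259. 170.]
scene 0.17 193 [531.3 219.6] [77.5 23.6] 89.2 [519. 181. 170.] [543. 258. 190.]
scene 0.225 1210 [532.  221.2] [135.1  35.5] 85.1 [509. 153. 225.] [551. 288. 260.]
lowest [0.14698851 0.1470871  0.14812668 0.14872323 0.14920771 0.14944113
 0.14977458 0.14985074 0.14993777 0.15013086]
```

View pics/s2.png

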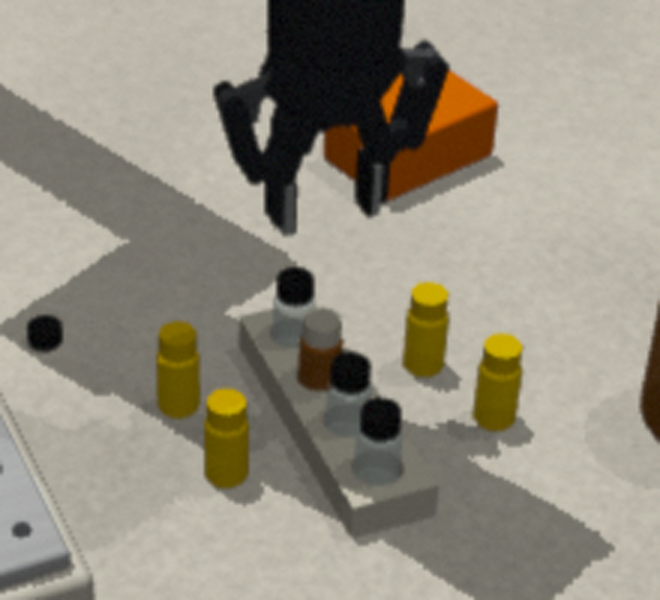

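The fingers are centred over the amber vial (crop 320,350) and the four yellow vials are clear of them, so I'll descend and grip high on the body.

Call:
step_arm(rows=[[[0, 0, 35], 0], [[0, 0, 70], 0], [[0, 0, 92], 0], [[0, 0, 102], 0], [[0, 0, 102], 0], [[0, 0, 102], 0]])

```text
clock: 3.0
eef_pos: [0.5281, 0.2237, 0.1192]
tool_rot: [0.04, 0.999, 0.001, 0.001]
ft_force: [-0.0, -0.3, -0.7]
grip_width: 0.0469
grasp_force: 0.0
```

Call:
step_arm(rows=[[[0, 0, 0], 0], [[0, 0, 0], 0], [[0, 0, 0], 0], [[0, 0, 0], 0], [[0, 0, 0], 0], [[0, 0, 0], 0]], claw=1)

```text
clock: 3.75
eef_pos: [0.5284, 0.2235, 0.1194]
tool_rot: [0.04, 0.999, 0.001, 0.001]
ft_force: [-0.8, 1.3, 6.3]
grip_width: 0.0245
grasp_force: 58.8
```

```bash
python3 - <<'E'
from h import *
o=bot.get_obs();print(o['eef_pos'],o['tool_rot'],o['ft_force'],o['ft_torque'],o['grip_width'])
# nest hole / hub positions from first pictures
for c,ph in(('top',(393,222.7)),('scene',(140+236/2.6,210+187/2.6))):
    im=np.load(f'{c}_i.npy');d=np.load(f'{c}_d.npy');p=bot.camera_params(c);T=np.array(p['pose'])
    def ray(u,v,z):
        r=T[:3,:3]@np.array([(u-p['cx'])/p['fx'],-(v-p['cy'])/p['fy'],-1]);return T[:3,3]+r*(z-T[2,3])/r[2]
    print(c,'hole',np.round(ray(*ph,.088)*1000,1))
    P,u,v=pts(c,d);hsv=cv2.cvtColor(im,cv2.COLOR_RGB2HSV)[v,u]
    for n,lo,hi,cx,cy,w in(('hub',.128,.16,.552,-.12,.022),('deckhole',.07,.0835,.55,-.046,.014),('plate',.0855,.0905,.55,-.046,.03),('anvil',.106,.113,.55,-.03,.035)):
        m=(P[:,2]>lo)&(P[:,2]<hi)&(abs(P[:,0]-cx)<w)&(abs(P[:,1]-cy)<w)
        if m.sum(): print(n,m.sum(),np.round(P[m].mean(0)*1000,1),np.round(P[m].min(0)*1000,1),np.round(P[m].max(0)*1000,1))
    m=(hsv[:,0]>100)&(hsv[:,0]<130)&(hsv[:,1]>120)&(abs(P[:,0]-.55)<.04)&(abs(P[:,1]+.075)<.04);print('pad',m.sum(),np.round(P[m].min(0)*1000,1),np.round(P[m].max(0)*1000,1))
im=np.load('top_i.npy')[195:250,375:450];im2=np.load('scene_i.npy')[255:325,165:265]
cv2.imwrite('pics/clamp.png',np.vstack([cv2.resize(im,(440,322),interpolation=2),cv2.resize(im2,(440,278*1),interpolation=2)])[:,:,::-1])
E
```

```text
[0.52837923 0.22351705 0.119355  ] [4.04368352e-02 9.99181051e-01 7.43991004e-04 1.23978583e-03] [-0.83076797  1.33699453  6.31314543] [ 0.00602608  0.11666085 -0.01485061] 0.02451970808841191
top hole [550.3 -46.   88. ]
hub 161 [ 548.9 -119.7  130.7] [ 530.1 -138.6  128. ] [ 573.9 -103.2  140.7]
deckhole 110 [551.4 -46.9  79.4] [536.7 -59.3  72. ] [562.2 -33.3  83.4]
plate 206 [551.7 -48.   87.9] [522.7 -75.9  85.5] [579.5 -16.7  90.5]
anvil 110 [552.1 -17.9 108.9] [527.2 -38.9 106. ] [573.8  -7.  113. ]
pad 43 [538.8 -81.6  78.8] [564.3 -70.  106.6]
scene hole [558.1 -51.8  88. ]
hub 132 [ 553.3 -122.7  129.8] [ 534.3 -140.   128. ] [ 570.6 -105.1  135.2]
deckhole 125 [546.5 -48.6  79.2] [536.5 -59.9  75.5] [562.  -36.2  83.5]
plate 272 [557.4 -49.9  87.3] [524.4 -75.6  85.5] [580.  -16.7  90.5]
anvil 107 [555.9 -16.1 108.4] [534.2 -44.6 106.1] [576.   -9.1 111.4]
pad 77 [537.5 -78.8  90.5] [569.2 -70.6 105.8]
```

View pics/clamp.png

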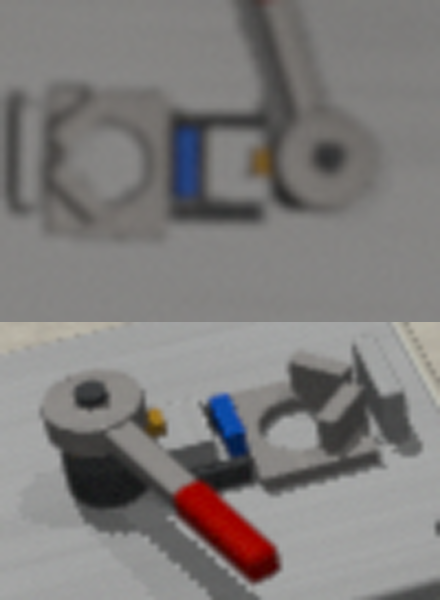

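Call:
step_arm(rows=[[[0, 0, -10], 0], [[0, 0, -25], 0], [[0, 0, -55], 0], [[0, 0, -100], 0], [[0, 0, -140], 0], [[0, 0, -140], 0], [[0, 0, -140], 0]])

```text
clock: 4.62
eef_pos: [0.5271, 0.2229, 0.2578]
tool_rot: [0.04, 0.999, -0.0, -0.0]
ft_force: [-0.4, -0.1, -1.1]
grip_width: 0.0245
grasp_force: 59.0
```

```bash
python3 - <<'E'
from h import *
o=bot.get_obs();print(o['eef_pos'],o['tool_rot'],o['ft_force'],o['grip_width'],o['grasp_force'])
im,d=bot.camera('scene');P,u,v=pts('scene',d);e=o['eef_pos']
hsv=cv2.cvtColor(im,cv2.COLOR_RGB2HSV)[v,u]
m=(abs(P[:,0]-e[0])<.04)&(abs(P[:,1]-e[1])<.04)&(P[:,2]>e[2]-.14)&(P[:,2]<e[2]-.03)
print('lowest',np.round(np.sort(P[m][:,2])[:6],4))
for z in np.arange(e[2]-.125,e[2]-.04,.01):
    k=m&(abs(P[:,2]-z)<.005)
    if k.sum()>2: print(round(z-e[2],3),k.sum(),np.round((P[k].min(0)-e)*1000,1),np.round((P[k].max(0)-e)*1000,1),hsv[k].mean(0).round())
p=bot.camera_params('scene');T=np.array(p['pose']);q=np.linalg.inv(T)@np.r_[e-[0,0,.07],1];uu=int(p['cx']-p['fx']*q[0]/q[2]);vv=int(p['cy']+p['fy']*q[1]/q[2])
cv2.imwrite('pics/s3.png',cv2.resize(im[vv-60:vv+60,uu-60:uu+60],(600,600),interpolation=2)[:,:,::-1])
E
```

```text
[0.52711517 0.22287719 0.25782807] [ 4.04570172e-02  9.99181239e-01 -1.54188625e-04 -2.40718055e-04] [-0.3942583  -0.12022565 -1.07062741] 0.024519043009094903 59.02945225127041
lowest [0.1466 0.1474 0.148  0.1486 0.149  0.1491]
-0.105 57 [  -4.3  -14.9 -109.8] [  16.1    8.  -100. ] [ 15. 149.  74.]
-0.095 69 [  -5.5  -15.3 -100. ] [ 17.6   9.7 -90. ] [ 15. 185.  66.]
-0.085 65 [ -3.6 -15.4 -89.8] [ 16.1   8.4 -80.1] [ 15. 185.  65.]
-0.075 69 [  1.9 -21.5 -80. ] [ 16.1  14.9 -70. ] [ 15. 183.  64.]
-0.065 138 [ -6.3 -28.  -69.9] [ 16.   23.5 -60.1] [37. 96. 61.]
-0.055 157 [-13.3 -28.3 -59.9] [ 15.9  24.5 -50. ] [50. 36. 59.]
-0.045 174 [-10.8 -27.9 -50. ] [ 15.8  23.7 -40.1] [53. 44. 61.]
```

View pics/s3.png

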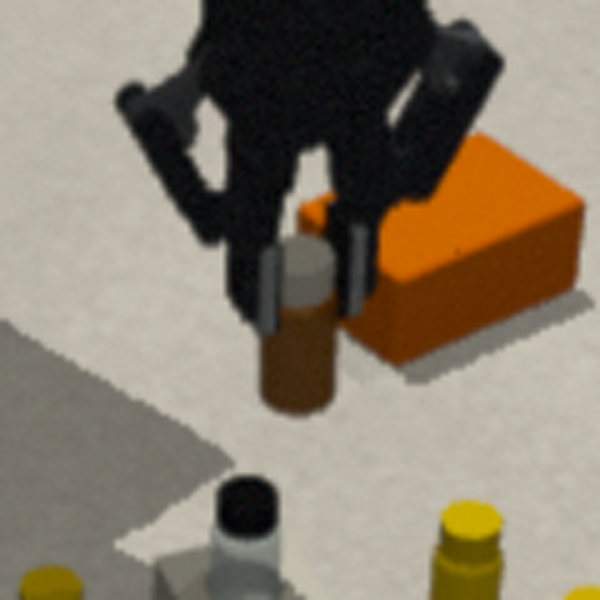

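The vial hangs upright, gripped by its cap, with the foot about 109 mm below the TCP. Next I'll refine the nest position.

```bash
cat > fit.py <<'E'
from h import *
from scipy.ndimage import map_coordinates
def proj(c,X):
    p=bot.camera_params(c);Q=(np.c_[X,np.ones(len(X))]@np.linalg.inv(np.array(p['pose'])).T)
    return p['cx']-p['fx']*Q[:,0]/Q[:,2], p['cy']+p['fy']*Q[:,1]/Q[:,2]
def ring(c,g,x,y,r,z,a0,a1):
    a=np.radians(np.arange(a0,a1,4));u,v=proj(c,np.c_[x+r*np.cos(a),y+r*np.sin(a),0*a+z]);return map_coordinates(g,[v,u],order=1)
def best(c,g,x0,y0,r,z,a0,a1,w=.008,dr=.002):
    R=[]
    for x in np.arange(x0-w,x0+w,.0005):
        for y in np.arange(y0-w,y0+w,.0005):
            R.append((np.mean(ring(c,g,x,y,r-dr,z,a0,a1)-ring(c,g,x,y,r+dr,z,a0,a1)),x,y))
    R.sort(key=lambda t:t[0]);return np.round(R[-1],4),np.round(np.mean(R[-6:],0),4),np.round(R[0],4)
E
python3 - <<'E'
from fit import *
for c in('top','scene'):
    im=np.load(f'{c}_i.npy');d=np.load(f'{c}_d.npy')
    g=im.mean(2)
    print(c,'hole',best(c,g,.551,-.047,.016,.088,-150,0)[:2])
    print(c,'hole all',best(c,g,.551,-.047,.016,.088,-180,180)[:2])
    P,u,v=pts(c,d); 
    # hub top height & circle
    m=(abs(P[:,0]-.55)<.014)&(abs(P[:,1]+.121)<.014)&(P[:,2]>.12);print('hub z',np.percentile(P[m][:,2],[10,50,90]).round(4))
    print(c,'hub bolt',best(c,g,.550,-.121,.005,.137,-180,180)[2])
    hsv=cv2.cvtColor(im,cv2.COLOR_RGB2HSV)
    # white cap in rack, black caps: cap top circles
    for x,y in((.6157,.2171),(.5712,.2208),(.4817,.228)): print('cap',best(c,g,x,y,.0122,.072,-180,180)[2])
E
```

```text
top hole (array([22.4624,  0.5505, -0.0425]), array([22.2663,  0.5504, -0.0426]))Traceback (most recent call last):
  File "<stdin>", line 6, in <module>
  File "fit.py", line 12, in best
    R.append((np.mean(ring(c,g,x,y,r-dr,z,a0,a1)-ring(c,g,x,y,r+dr,z,a0,a1)),x,y))
                                                 ~~~~^^^^^^^^^^^^^^^^^^^^^^
  File "fit.py", line 7, in ring
    a=np.radians(np.arange(a0,a1,4));u,v=proj(c,np.c_[x+r*np.cos(a),y+r*np.sin(a),0*a+z]);return map_coordinates(g,[v,u],order=1)
                                         ~~~~^^^^^^^^^^^^^^^^^^^^^^^^^^^^^^^^^^^^^^^^^^^^
  File "fit.py", line 4, in proj
    p=bot.camera_params(c);Q=(np.c_[X,np.ones(len(X))]@np.linalg.inv(np.array(p['pose'])).T)
ValueError: time passes only in moves, steps and waits
```

Call:
step_arm(rows=[[[-6, -30, 0], -1], [[-14, -80, 0], -2], [[-23, -130, 0], -2.9], [[-31, -180, 0], -2.9], [[-39, -230, 5], -2.9], [[-44, -258, 15], -2.9], [[-46, -266, 18], -2.9], [[-46, -266, 18], -2.9], [[-46, -266, 18], -2.9]])

```text
clock: 5.8
eef_pos: [0.5518, -0.0446, 0.2398]
tool_rot: [0.014, 1.0, 0.0, -0.0]
ft_force: [-0.2, -0.2, -0.0]
grip_width: 0.0245
grasp_force: 59.1
```

```bash
sed -i 's/^def proj/CP={c:bot.camera_params(c) for c in("top","scene")}\ndef proj/; s/p=bot.camera_params(c);Q=/p=CP[c];Q=/' fit.py
python3 - <<'E'
from fit import *
print(bot.get_obs()['eef_pos'])
for c in('top','scene'):
    im=np.load(f'{c}_i.npy');d=np.load(f'{c}_d.npy');g=im.mean(2)
    print(c,'hole half',best(c,g,.551,-.047,.016,.088,-150,0)[1],'all',best(c,g,.551,-.047,.016,.088,-180,180)[1])
    print(c,'hub bolt',best(c,g,.550,-.121,.005,.137,-180,180)[2])
    P,u,v=pts(c,d);m=(abs(P[:,0]-.55)<.012)&(abs(P[:,1]+.121)<.012)&(P[:,2]>.12);print('hub z',np.percentile(P[m][:,2],[10,50,90]).round(4))
    for x,y in((.6157,.2171),(.5712,.2208),(.4817,.228)): print('cap',best(c,g,x,y,.0122,.072,-180,180)[2])
im,d=bot.camera('scene');P,u,v=pts('scene',d);e=bot.get_obs()['eef_pos']
m=(abs(P[:,0]-e[0])<.03)&(abs(P[:,1]-e[1])<.03)&(abs(P[:,2]-e[2]+.093)<.012)
Q=P[m];from scipy.optimize import least_squares
s=least_squares(lambda q:np.hypot(Q[:,0]-q[0],Q[:,1]-q[1])-.014,e[:2],loss='soft_l1',f_scale=.001);print('vial scene',m.sum(),s.x.round(4),np.sort(P[(abs(P[:,0]-e[0])<.02)&(abs(P[:,1]-e[1])<.02)&(P[:,2]>.115)][:,2])[:4])
cv2.imwrite('pics/s4.png',cv2.resize(im[190:330,140:300],(680,595),interpolation=2)[:,:,::-1])
E
```

```text
[ 0.55184245 -0.04455671  0.23981365]
top hole half [22.2663  0.5504 -0.0426] all [18.3531  0.5503 -0.0423]
top hub bolt [-37.2911   0.5485  -0.1205]
hub z [0.1261 0.1296 0.1345]
cap [-38.249    0.6147   0.2156]
cap [-36.8854   0.5707   0.2188]
cap [-35.4309   0.4812   0.226 ]
scene hole half [33.0456  0.5584 -0.0547] all [19.1703  0.5582 -0.0549]
scene hub bolt [-35.4918   0.554   -0.1225]
hub z [0.1264 0.1283 0.1323]
cap [-63.037    0.6207   0.2141]
cap [-47.2033   0.5762   0.2178]
cap [-75.2789   0.4872   0.225 ]
vial scene 186 [ 0.5513 -0.0455] [0.12962109 0.13010216 0.13010425 0.1301666 ]
```

View pics/s4.png

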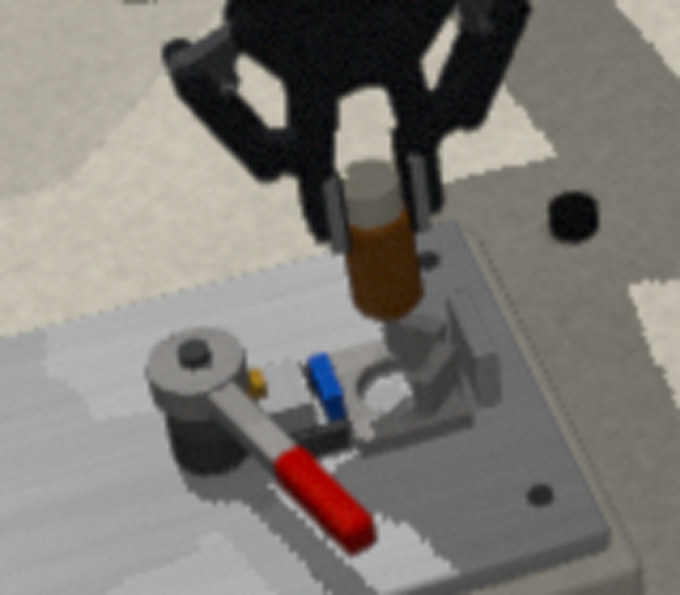

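The vial is above the nest and the lever is clear. I'll lower it slowly and watch the force.

Call:
step_arm(rows=[[[0, 0, 15], 0], [[0, 0, 28], 0], [[0, 0, 36], 0], [[0, 0, 40], 0], [[0, 0, 40], 0]])

```text
clock: 6.48
eef_pos: [0.5516, -0.0458, 0.1994]
tool_rot: [0.015, 1.0, 0.0, -0.0]
ft_force: [0.9, -0.9, 0.1]
grip_width: 0.0243
grasp_force: 59.2
```

Call:
step_arm(rows=[[[0, 0, 1], 0], [[0, 0, 2], 0], [[0, 0, 3], 0], [[0, 0, 3], 0]])

```text
clock: 6.98
eef_pos: [0.5519, -0.0457, 0.1969]
tool_rot: [0.015, 1.0, 0.0, -0.0]
ft_force: [0.3, -0.8, 0.2]
grip_width: 0.0244
grasp_force: 59.3
```

Call:
step_arm(rows=[[[0, 0, 0.7], 0], [[0, 0, 1.4], 0], [[0, 0, 2], 0], [[0, 0, 2], 0]])

```text
clock: 7.48
eef_pos: [0.5518, -0.0458, 0.1948]
tool_rot: [0.015, 1.0, -0.0, -0.0]
ft_force: [0.4, -0.6, -0.4]
grip_width: 0.0248
grasp_force: 59.3
```

Call:
step_arm(rows=[[[0, 0, 0.7], 0], [[0, 0, 1.4], 0], [[0, 0, 2], 0], [[0, 0, 2], 0]])

```text
clock: 7.98
eef_pos: [0.5519, -0.0457, 0.1928]
tool_rot: [0.015, 1.0, -0.0, -0.0]
ft_force: [-0.1, 0.4, -0.8]
grip_width: 0.0248
grasp_force: 59.3
```

Call:
step_arm(rows=[[[0, 0, 0.7], 0], [[0, 0, 1.4], 0], [[0, 0, 2], 0], [[0, 0, 2], 0]])

```text
clock: 8.48
eef_pos: [0.5518, -0.0457, 0.1908]
tool_rot: [0.015, 1.0, -0.0, -0.0]
ft_force: [1.1, -0.6, -0.2]
grip_width: 0.0245
grasp_force: 59.3
```

Call:
step_arm(rows=[[[0, 0, 0.4], 0], [[0, 0, 0.8], 0], [[0, 0, 1.0], 0], [[0, 0, 1.0], 0]])

```text
clock: 8.98
eef_pos: [0.5519, -0.0457, 0.1899]
tool_rot: [0.015, 1.0, -0.0, -0.0]
ft_force: [0.1, -0.6, -0.2]
grip_width: 0.0244
grasp_force: 59.3
```

Call:
step_arm(rows=[[[0, 0, 0.3], 0], [[0, 0, 0.6], 0], [[0, 0, 0.6], 0]])

```text
clock: 9.35
eef_pos: [0.5519, -0.0457, 0.1895]
tool_rot: [0.015, 1.0, 0.0, 0.0]
ft_force: [0.1, 0.0, 0.9]
grip_width: 0.0249
grasp_force: 59.4
```

Call:
step_arm(rows=[[[0, 0, 0.3], 0], [[0, 0, 0.6], 0], [[0, 0, 0.6], 0]])

```text
clock: 9.72
eef_pos: [0.5522, -0.0457, 0.1894]
tool_rot: [0.015, 1.0, -0.0, 0.001]
ft_force: [-1.6, 0.1, 4.3]
grip_width: 0.0246
grasp_force: 59.8
```

Seated: contact came at exactly the expected height, with 4 N. I'll release and rise.

Call:
step_arm(rows=[[[0, 0, -0.4], 0], [[0, 0, -0.4], 0], [[0, 0, -0.4], 0], [[0, 0, -0.4], 0], [[0, 0, -10], 0], [[0, 0, -40], 0], [[0, 0, -80], 0], [[0, 0, -110], 0], [[0, 0, -110], 0], [[0, 0, -110], 0]], claw=-0.1)

```text
clock: 10.98
eef_pos: [0.5516, -0.0457, 0.2984]
tool_rot: [0.015, 1.0, 0.0, -0.0]
ft_force: [0.0, -0.6, 0.6]
grip_width: 0.0468
grasp_force: 0.0
```

```bash
python3 - <<'E'
from fit import *
print(bot.get_obs()['eef_pos'])
im,d=bot.camera('scene');P,u,v=pts('scene',d)
m=(abs(P[:,0]-.552)<.02)&(abs(P[:,1]+.046)<.02)&(P[:,2]>.11);print('vial top z',np.percentile(P[m][:,2],[50,90,98]))
Q=P[m&(P[:,2]<.125)];from scipy.optimize import least_squares
print('axis',least_squares(lambda q:np.hypot(Q[:,0]-q[0],Q[:,1]-q[1])-.014,[.552,-.046],loss='soft_l1',f_scale=.001).x)
hsv=cv2.cvtColor(im,cv2.COLOR_RGB2HSV)[v,u]
red=((hsv[:,0]<8)|(hsv[:,0]>172))&(hsv[:,1]>150)&(hsv[:,2]>80)&(abs(P[:,0]-.6)<.12)&(abs(P[:,1]+.1)<.07)&(abs(P[:,2]-.126)<.01)
R=P[red];print('red',R.mean(0),R.min(0),R.max(0),cv2.minAreaRect(R[:,:2].astype(np.float32)*1000))
cv2.imwrite('pics/s5.png',cv2.resize(im[170:330,140:320],(675,600),interpolation=2)[:,:,::-1])
E
```

```text
[ 0.55161237 -0.04571776  0.29841453]
vial top z [0.30654679 0.33298837 0.33781133]
axis [ 0.55143846 -0.04580858]
red [ 0.63981712 -0.09832028  0.12692178] [ 0.61240067 -0.10955051  0.1211599 ] [ 0.6630555  -0.08572527  0.13171078] ((638.6709594726562, -98.07247924804688), (51.007259368896484, 13.114486694335938), 16.528810501098633)
```

View pics/s5.png

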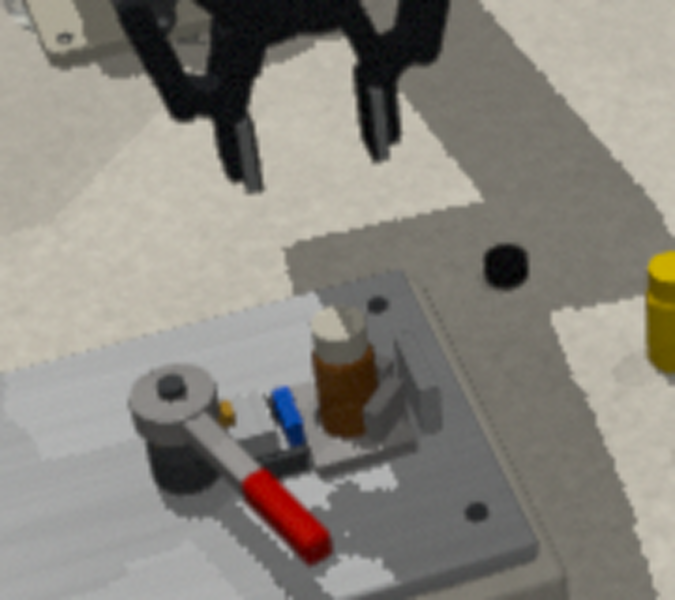

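The vial stands in the nest between pad and anvil (crop 345,370) and the lever is untouched at about 17° in the shaker frame. The tool axes are now along the shaker's (tool x = −X, tool y = +Y). I'll shut the fingers and drop them as a pusher behind the grip, and compute the sweep.

Call:
step_arm(rows=[[[-30, -8, 0], 0], [[-72, -16, 0], 0], [[-72, -16, 30], 0], [[-72, -16, 60], 0], [[-72, -16, 90], 0], [[-72, -16, 110], 0], [[-72, -16, 116], 0], [[-72, -16, 116], 0], [[-72, -16, 116], 0]], claw=1)

```text
clock: 12.15
eef_pos: [0.6239, -0.064, 0.1837]
tool_rot: [0.015, 1.0, -0.0, 0.001]
ft_force: [0.6, 0.2, -0.2]
grip_width: -0.0001
grasp_force: 0.0
```

```bash
python3 - <<'E'
from h import *
print(bot.get_obs()['eef_pos'],bot.get_obs()['grip_width'])
def C(t):
    t=np.radians(t);n=np.array([-np.sin(t),np.cos(t)]);h=11*abs(n[0])+14.5*abs(n[1])
    q=np.array([0,-76])+86*np.array([np.cos(t),np.sin(t)])+(7+h)*n
    return q
for t in list(range(17,-131,-6))+list(range(-130,-210,-3)): q=C(t);print(t,'tool x,y rel nest:',np.round([-q[0],q[1]],1))
E
```

```text
[ 0.62389889 -0.06395623  0.18367232] -7.089227401705853e-05
17 tool x,y rel nest: [-75.2 -27.8]
11 tool x,y rel nest: [-80.  -36.7]
5 tool x,y rel nest: [-83.7 -46.2]
-1 tool x,y rel nest: [-86.4 -55.8]
-7 tool x,y rel nest: [-88.1 -63.9]
-13 tool x,y rel nest: [-89.1 -72.3]
-19 tool x,y rel nest: [-89.2 -81. ]
-25 tool x,y rel nest: [-88.4 -89.9]
-31 tool x,y rel nest: [-86.6 -98.8]
-37 tool x,y rel nest: [ -83.8 -107.6]
-43 tool x,y rel nest: [ -80.  -116.3]
-49 tool x,y rel nest: [ -75.1 -124.6]
-55 tool x,y rel nest: [ -69.3 -132.5]
-61 tool x,y rel nest: [ -62.4 -139.8]
-67 tool x,y rel nest: [ -54.6 -146.3]
-73 tool x,y rel nest: [ -46.  -151.9]
-79 tool x,y rel nest: [ -36.6 -156.5]
-85 tool x,y rel nest: [ -26.6 -160. ]
-91 tool x,y rel nest: [ -16.7 -162.3]
-97 tool x,y rel nest: [  -9.1 -163.8]
-103 tool x,y rel nest: [  -1.1 -164.5]
-109 tool x,y rel nest: [   7.1 -164.5]
-115 tool x,y rel nest: [  15.4 -163.7]
-121 tool x,y rel nest: [  23.8 -162. ]
-127 tool x,y rel nest: [  32.2 -159.4]
-130 tool x,y rel nest: [  36.3 -157.8]
-133 tool x,y rel nest: [  40.4 -155.9]
-13
[... 274 characters left out ...]

-157 tool x,y rel nest: [  69.5 -132.3]
-160 tool x,y rel nest: [  72.5 -128.3]
-163 tool x,y rel nest: [  75.2 -124.2]
-166 tool x,y rel nest: [  77.7 -119.8]
-169 tool x,y rel nest: [  80.  -115.3]
-172 tool x,y rel nest: [  82.  -110.6]
-175 tool x,y rel nest: [  83.7 -105.8]
-178 tool x,y rel nest: [  85.2 -100.9]
-181 tool x,y rel nest: [ 86.4 -96.2]
-184 tool x,y rel nest: [ 87.3 -92.2]
-187 tool x,y rel nest: [ 88.1 -88.1]
-190 tool x,y rel nest: [ 88.7 -83.9]
-193 tool x,y rel nest: [ 89.1 -79.7]
-196 tool x,y rel nest: [ 89.3 -75.3]
-199 tool x,y rel nest: [ 89.2 -71. ]
-202 tool x,y rel nest: [ 88.9 -66.6]
-205 tool x,y rel nest: [ 88.4 -62.1]
-208 tool x,y rel nest: [ 87.7 -57.7]
```

Call:
step_arm(rows=[[[-1, -4, 0], 0], [[-3, -11, 0], 0], [[-8, -20, 0], 0], [[-12, -30, 0], 0], [[-14, -40, 0], 0], [[-16, -48, 0], 0], [[-17, -56, 0], 0], [[-17, -65, 0], 0], [[-16, -74, 0], 0], [[-14, -83, 0], 0], [[-12, -92, 0], 0], [[-8, -100, 0], 0]])

```text
clock: 13.65
eef_pos: [0.6283, -0.1644, 0.1828]
tool_rot: [0.015, 1.0, 0.0, 0.0]
ft_force: [0.8, 4.0, 0.3]
grip_width: -0.0
grasp_force: 1.5
```

Call:
step_arm(rows=[[[5, -9, 0], 0], [[11, -16, 0], 0], [[18, -24, 0], 0], [[25, -30, 0], 0], [[34, -36, 0], 0], [[43, -40, 0], 0]])

```text
clock: 14.4
eef_pos: [0.5854, -0.2023, 0.1834]
tool_rot: [0.015, 1.0, 0.001, 0.002]
ft_force: [4.1, 6.4, -0.7]
grip_width: -0.0002
grasp_force: 3.5
```

Force is low, but corner friction makes it partly radial. I'll re-plan the rest of the sweep so that the contact point stays fixed on the grip.

```bash
python3 - <<'E'
import numpy as np
def C(t,r=85):
    t=np.radians(t);n=np.array([-np.sin(t),np.cos(t)]);e=np.array([np.cos(t),np.sin(t)])
    k=np.array([-11,14.5 if n[1]<0 else -14.5]) if n[0]>0 else np.array([11,14.5])
    return np.array([0,-76])+r*e+7*n-k
for t in list(range(-91,-136,-4))+list(range(-137,-212,-2)): q=C(t);print(t,np.round([-q[0]+37,q[1]+156],1),end=' ')
E
```

```text
-91 [ 20.5 -19.6] -95 [ 26.4 -19.8] -99 [ 32.4 -19.5] -103 [ 38.3 -18.9] -107 [ 44.2 -17.8] -111 [ 49.9 -16.4] -115 [ 55.6 -14.5] -119 [ 61.1 -12.2] -123 [66.4 -9.6] -127 [71.6 -6.6] -131 [76.5 -3.2] -135 [81.2  0.4] -137 [83.4  2.4] -139 [85.6  4.5] -141 [87.7  6.6] -143 [89.7  8.8] -145 [91.6 11. ] -147 [93.5 13.3] -149 [95.3 15.7] -151 [96.9 18.2] -153 [98.6 20.7] -155 [100.1  23.2] -157 [101.5  25.8] -159 [102.8  28.5] -161 [104.1  31.2] -163 [105.2  34. ] -165 [106.3  36.7] -167 [107.2  39.6] -169 [108.1  42.4] -171 [108.9  45.3] -173 [109.5  48.2] -175 [110.1  51.1] -177 [110.5  54.1] -179 [110.9  57. ] -181 [133.1  60. ] -183 [133.2  63. ] -185 [133.3  65.9] -187 [133.2  68.9] -189 [133.   71.9] -191 [132.8  74.8] -193 [132.4  77.8] -195 [131.9  80.7] -197 [131.3  83.7] -199 [130.6  86.6] -201 [129.9  89.4] -203 [129.   92.3] -205 [128.   95.1] -207 [126.9  97.9] -209 [125.7 100.6] -211 [124.5 103.3]
```

Call:
step_arm(rows=[[[10, -10, 0], 0], [[20, -19, 0], 0], [[26, -20, 0], 0], [[32, -20, 0], 0], [[38, -19, 0], 0], [[44, -18, 0], 0]])

```text
clock: 15.15
eef_pos: [0.5427, -0.2208, 0.1844]
tool_rot: [0.015, 1.0, -0.002, 0.005]
ft_force: [8.5, 0.8, -2.1]
grip_width: 0.0002
grasp_force: 4.2
```

Call:
step_arm(rows=[[[6, 1.5, 0], 0], [[11.5, 3.5, 0], 0], [[17, 6, 0], 0], [[22.5, 8.5, 0], 0]])

```text
clock: 15.65
eef_pos: [0.5204, -0.2135, 0.1848]
tool_rot: [0.016, 1.0, -0.004, 0.005]
ft_force: [7.3, -5.1, 0.5]
grip_width: -0.0
grasp_force: 4.3
```

Call:
step_arm(rows=[[[2.5, 1.5, 0], 0], [[5, 3, 0], 0], [[7.5, 4.5, 0], 0], [[10, 6.3, 0], 0]])

```text
clock: 16.15
eef_pos: [0.5102, -0.2077, 0.1848]
tool_rot: [0.016, 1.0, -0.005, 0.004]
ft_force: [5.9, -7.9, -0.0]
grip_width: -0.0001
grasp_force: 4.3
```

Call:
step_arm(rows=[[[2.5, 1.8, 0], 0], [[4.7, 3.6, 0], 0], [[7, 5.6, 0], 0]])

```text
clock: 16.52
eef_pos: [0.5025, -0.2022, 0.1846]
tool_rot: [0.016, 1.0, -0.005, 0.003]
ft_force: [3.4, -7.5, 0.6]
grip_width: -0.0003
grasp_force: 3.8
```

Call:
step_arm(rows=[[[2.1, 2.1, 0], 0], [[4.2, 4.2, 0], 0], [[6.2, 6.4, 0], 0], [[8.1, 8.6, 0], 0]])

```text
clock: 17.02
eef_pos: [0.4932, -0.1931, 0.1841]
tool_rot: [0.017, 1.0, -0.005, 0.001]
ft_force: [0.7, -7.3, 1.2]
grip_width: 0.0001
grasp_force: 2.8
```

Call:
step_arm(rows=[[[1.9, 2.3, 0], 0], [[3.7, 4.7, 0], 0], [[5.3, 7.2, 0], 0]])

```text
clock: 17.4
eef_pos: [0.4875, -0.1846, 0.1835]
tool_rot: [0.016, 1.0, -0.003, 0.0]
ft_force: [-1.6, -3.7, 1.1]
grip_width: -0.0001
grasp_force: 1.7
```

Call:
step_arm(rows=[[[0.9, 1.3, 0], 0], [[1.7, 2.5, 0], 0], [[1.7, 2.5, 0], 0]])

```text
clock: 17.77
eef_pos: [0.486, -0.1789, 0.1826]
tool_rot: [0.015, 1.0, 0.0, -0.0]
ft_force: [-0.1, -2.5, 1.4]
grip_width: 0.0
grasp_force: 0.8
```

Call:
step_arm(rows=[[[0.8, 1.3, 0], 0], [[1.5, 2.5, 0], 0], [[1.5, 2.5, 0], 0]])

```text
clock: 18.15
eef_pos: [0.4847, -0.176, 0.1826]
tool_rot: [0.015, 1.0, 0.0, -0.0]
ft_force: [0.7, -0.9, 0.4]
grip_width: 0.0
grasp_force: 0.1
```

```bash
cat > lev.py <<'E'
from h import *
print(bot.get_obs()['eef_pos'],bot.get_obs()['ft_force'])
piv=np.array([.5495,-.1217])
for c in('top','scene'):
    im,d=bot.camera(c);np.save('last_'+c,im);P,u,v=pts(c,d);hsv=cv2.cvtColor(im,cv2.COLOR_RGB2HSV)[v,u]
    m=((hsv[:,0]<8)|(hsv[:,0]>172))&(hsv[:,1]>140)&(hsv[:,2]>50)&(np.hypot(*(P[:,:2]-piv).T)<.14)&(abs(P[:,2]-.124)<.016)
    if m.sum()>4:
        q=P[m].mean(0);a=np.degrees(np.arctan2(*(q[:2]-piv)[::-1]))+1.75;print(c,m.sum(),q.round(4),'theta',a.round(1))
    else: print(c,m.sum())
    b=(hsv[:,0]>100)&(hsv[:,0]<130)&(hsv[:,1]>120)&(abs(P[:,0]-.55)<.03)&(abs(P[:,1]+.07)<.03)
    if b.sum(): print('pad',b.sum(),P[b].mean(0).round(4))
    w=(abs(P[:,0]-.552)<.02)&(abs(P[:,1]+.045)<.02)&(P[:,2]>.136)&(P[:,2]<.15)
    if w.sum(): print('vialtop',w.sum(),P[w].mean(0).round(4))
E
python3 lev.py
```

```text
[ 0.48469234 -0.17601158  0.18255085] [ 0.68208092 -0.94832872  0.38434877]
top 73 [ 0.4599 -0.1608  0.129 ] theta -154.7
pad 4 [ 0.5414 -0.0628  0.1027]
vialtop 101 [ 0.5504 -0.044   0.1413]
scene 97 [ 0.4832 -0.1563  0.1261] theta -150.7
pad 74 [ 0.5571 -0.0641  0.0991]
vialtop 137 [ 0.5544 -0.0463  0.1403]
```

Call:
step_arm(rows=[[[0.4, 0.8, 0], 0], [[0.7, 1.3, 0], 0], [[0.7, 1.3, 0], 0]])

```text
clock: 18.62
eef_pos: [0.4842, -0.1751, 0.1827]
tool_rot: [0.015, 1.0, 0.0, 0.0]
ft_force: [0.0, 0.0, -0.2]
grip_width: 0.0001
grasp_force: 0.2
```

Force has fallen to nothing. I'll back off a little to see whether the lever holds.

Call:
step_arm(rows=[[[-3, -6, 0], 0], [[-6, -13, 0], 0], [[-10, -22, 0], 0], [[-10, -22, 0], 0], [[-10, -22, 0], 0]])

```text
clock: 19.25
eef_pos: [0.4933, -0.1976, 0.1825]
tool_rot: [0.015, 1.0, 0.0, -0.0]
ft_force: [0.6, 0.0, 0.0]
grip_width: 0.0001
grasp_force: 0.0
```

```bash
python3 lev.py
```

```text
[ 0.49332174 -0.19764598  0.18254378] [0.60507092 0.03336116 0.04025684]
top 105 [ 0.4666 -0.1568  0.1286] theta -155.3
pad 11 [ 0.5428 -0.0633  0.1005]
vialtop 102 [ 0.5502 -0.0438  0.1414]
scene 119 [ 0.4804 -0.157   0.1257] theta -151.2
pad 79 [ 0.5566 -0.0638  0.0991]
vialtop 135 [ 0.5543 -0.0462  0.1403]
```

Call:
step_arm(rows=[[[-3, -8, -20], 0], [[-3, -8, -60], 0], [[-3, -8, -110], 0], [[-3, -8, -140], 0], [[-3, -8, -140], 0], [[-3, -8, -140], 0]])

```text
clock: 20.1
eef_pos: [0.4958, -0.2053, 0.3218]
tool_rot: [0.015, 1.0, 0.0, -0.001]
ft_force: [0.4, 0.3, -0.6]
grip_width: -0.0002
grasp_force: 0.0
```

```bash
python3 lev.py; python3 -c "
import numpy as np,cv2
im=np.load('last_scene.npy');cv2.imwrite('pics/f.png',cv2.resize(im[190:340,120:320],(800,600),interpolation=2)[:,:,::-1])"
```

```text
[ 0.4958361  -0.20529569  0.32182407] [ 0.39271903  0.33233802 -0.61598509]
top 108 [ 0.4667 -0.1569  0.1282] theta -155.2
pad 5 [ 0.5408 -0.0628  0.1039]
vialtop 98 [ 0.5502 -0.0441  0.1418]
scene 183 [ 0.4728 -0.1602  0.1258] theta -151.6
pad 75 [ 0.5575 -0.0641  0.0993]
vialtop 135 [ 0.5541 -0.0463  0.1402]
```

View pics/f.png

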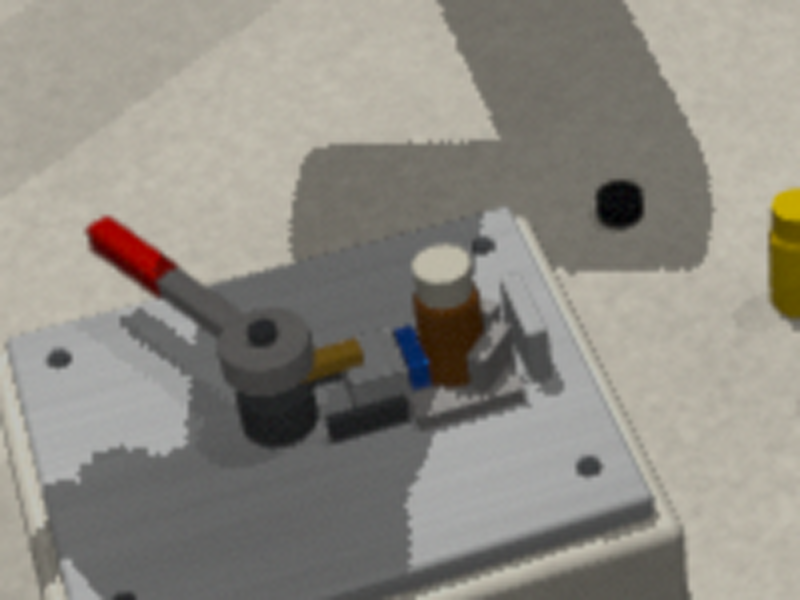

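The last picture shows the vial upright against the anvil with the blue pad pressed on it (410,355). The lever is over to −x (130,250) and stays put with the arm clear, so I'm handing in.

```bash
python3 -c "
from workcell import bot
print(bot.job_done())"
```

```text
the job is handed in; nothing more can be done
None
```

The amber vial stands fully down in the nest. The red lever's push force fell to nothing near the end of its swing, and it then held the vial clamped by itself with the arm clear. I inferred the snap from that rather than seeing it, and the job is handed in at about 20 s.

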